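# Put the sockets away in their dishes by size

## Task

Clear up the repair bench: put each of the four sockets into the magnetic dish of its size, the smallest socket in the smallest dish and so on up to the largest in the largest, each standing flat on the dish's floor with its hexagonal mouth still upwards. Set them down gently rather than dropping them, and leave the ball bearing and the big nut where they lie.

Things in the scene. Friction and masses are not known exactly. Their poses are not given: they have to be found in the camera images.
- socket_small: The smallest of four bright steel sockets for a ratchet: a plain upright cylinder 22 mm across and 48 mm tall, about 90 g, standing loose on the bench with its hexagonal mouth upwards. Take it round the outside, as if it were solid. Origin: centre of its underside; z up along its axis, any yaw.
- dish_small: The smallest of four round shallow magnetic dishes, which do not move: bright metal rim, black floor. 50 mm across outside, 42 mm inside, rim 4 mm thick and 9 mm above the bench, floor 3 mm above the bench. For the 22 mm socket, with 10 mm to spare all round. Origin: centre of its underside, on the bench; z up.
- socket_medium: The second smallest of four bright steel sockets for a ratchet: a plain upright cylinder 32 mm across and 50 mm tall, about 160 g, standing loose on the bench with its hexagonal mouth upwards. Take it round the outside, as if it were solid. Origin: centre of its underside; z up along its axis, any yaw.
- dish_medium: The second smallest of four round shallow magnetic dishes, which do not move: bright metal rim, black floor. 60 mm across outside, 52 mm inside, rim 4 mm thick and 9 mm above the bench, floor 3 mm above the bench. For the 32 mm socket, with 10 mm to spare all round. Origin: centre of its underside, on the bench; z up.
- socket_large: The second largest of four bright steel sockets for a ratchet: a plain upright cylinder 44 mm across and 54 mm tall, about 280 g, standing loose on the bench with its hexagonal mouth upwards. Take it round the outside, as if it were solid. Origin: centre of its underside; z up along its axis, any yaw.
- dish_large: The second largest of four round shallow magnetic dishes, which do not move: bright metal rim, black floor. 72 mm across outside, 64 mm inside, rim 4 mm thick and 9 mm above the bench, floor 3 mm above the bench. For the 44 mm socket, with 10 mm to spare all round. Origin: centre of its underside, on the bench; z up.
- socket_huge: The largest of four bright steel sockets for a ratchet: a plain upright cylinder 58 mm across and 60 mm tall, about 480 g, standing loose on the bench with its hexagonal mouth upwards. Take it round the outside, as if it were solid. Origin: centre of its underside; z up along its axis, any yaw.
- dish_huge: The largest of four round shallow magnetic dishes, which do not move: bright metal rim, black floor. 86 mm across outside, 78 mm inside, rim 4 mm thick and 9 mm above the bench, floor 3 mm above the bench. For the 58 mm socket, with 10 mm to spare all round. Origin: centre of its underside, on the bench; z up.
- bearing: A ball bearing lying flat, loose: steel ring 52 mm across, 15 mm tall, black seal between its two races, 25 mm bore. To be left alone. Origin: centre of its underside.
- nut: A big steel hexagon nut lying flat, loose: 36 mm across flats, 42 mm over the corners, 19 mm tall, with a round hole. To be left alone. Origin: centre of its underside.

How it is judged:
By the outcome, as a careful person would: the job done as asked, in the order asked, and still so for the second after the job is handed in, with the robot touching nothing.
It also fails if it takes over 106 s, if anything falls off the work surface, if the arm or the gripper's body presses on something with over 40 N, if the wrist force passes 120 N, or if a joint passes its speed limit or range.

## Robot

A 6-joint arm with a two-finger parallel gripper is mounted at the origin on the work surface. World frame = base frame: x ahead of the robot, y to its left, z up, the work surface at z = 0. Lengths are in m, angles in rad, forces in N, time in s.
With the tool pointing down it reaches from about 0.375 to 0.9 m from the base axis. Payload 3.1 kg.
Tool frame: the origin (TCP) lies on the centre line of the jaws, within the pads' length; the fingertips stand 11 mm ahead of it and the grasp point (between the pads) lies 8 mm behind it; x points along the fingers, y is the direction in which the jaws open and shut, and the axes are right-handed (so a half turn about x gives the same grasp; the last joint's range is limited). The gripper opens to 87 mm and grips with 3 to 60 N. Pads are 19 mm wide; open, the fingers measure 117 mm over their backs; the gripper's body (75 mm by 190 mm) begins 51 mm behind the grasp point.
Start: joints at [-1.288, 0.527, 1.433, -0, 1.181, -0.178], TCP at [0.278, -0.56, 0.199] pointing down, gripper open.
Joint ranges: [-3.08, 3.08], [-0.75, 2.2], [0.22, 2.44], [-1.43, 4.57], [0, 2.65], [-2.85, 2.85]. Speed limits (rad/s): [2.79, 2.79, 3.14, 3.14, 3.14, 3.14].

## Interface

Orientations are given as a unit quaternion [x, y, z, w].
In Python, from rig import robot, camera, camera_info gives the robot as it stands.
- The arm moves only by the shell command python3 -m inch 'ROWS' [FORCE]. ROWS is JSON, a list that holds one entry, the list of rows, each a list of 5 numbers: the shift along the tool's x, y, z in cm, then the turn about the tool's x in rad, then the opening, from 0 (shut) to 1 (fully open). A call has 1 to 8 rows; each row shifts and turns the pose as measured when the row begins, along the tool's axes as they then stand; what a row does not reach is not made up. A row lasts 1/12 s, in which the tool goes at most 41.7 mm and 7.16 degrees, less where a joint would pass 70% of its speed; a pose out of reach is approached as far as the arm can. A call with a gripper value outside its range is refused whole. The fingers move at their own pace and stop on an object; FORCE is the grip in N (left out, the last holds). Time passes only in rows, so rows that do not move let the fingers close. It gives the time, the measured TCP pose, the force and the opening at its end, in the units of the state.
- robot.get_obs(): the state, without advancing time (a new reading comes with each control period).
- camera(name): name is "scene" or "top"; returns the picture (480x640x3 uint8, red, green, blue); there is no depth.
- camera_info(name): a dict with "camera_matrix" (3x3 intrinsics, pixels), "rvec" (rotation vector, rad) and "tvec" (3), from world to camera coordinates, as OpenCV has them. Camera axes: x right, y down, z forward; pixel columns grow to the right and rows downward; lengths in m; the calibration is good to about 2 mm. A picture is of the moment at which its call begins. camera_info takes no time and is no camera call.
- robot.hand_in(): hands the job in, once; it reports no verdict.
The state is a dict: "time": time; "q": joint angles; "joint_velocities": joint speeds; "joint_torque": joint torques, N m; "position": TCP position; "tool_rot": TCP orientation; "ft_force": force on the tool from outside, world axes, zero at the start; "moment": the same for the moment, N m; "grip_width": finger opening in m.
Only numpy, scipy, OpenCV 4.12 (cv2) and the standard library are available. Lean on these libraries where they do the work, as an engineer would, in place of code of your own. Each camera call takes 0.05 s, during which the arm holds its last target. There are 200 camera calls.

## Working session

There is one attempt and no reset: what is moved stays moved. The work goes in short steps, Python scripts to look and compute and a shell command to move; the robot and the scene stay as the last step left them, time stands still between calls to the robot, and variables do not carry over. Pictures are saved under pics/ and viewed, about 12 in all and at most 16, crops included, and the job is handed in when it is done.

```bash
mkdir -p pics; ls
python3 - <<'E'
from rig import robot,camera,camera_info
import cv2
for n in("top","scene"):
    cv2.imwrite(f"pics/{n}0.png",camera(n)[:,:,::-1]); print(n,camera_info(n))
print(robot.get_obs())
E
```

```text
pics
top {'camera_matrix': array([[561.874709  ,   0.        , 318.91429715],
       [  0.        , 561.874709  , 239.28332147],
       [  0.        ,   0.        ,   1.        ]]), 'rvec': array([ 2.19465789, -2.1351804 ,  0.1213547 ]), 'tvec': array([-0.03289801,  0.53120684,  1.13111255])}
scene {'camera_matrix': array([[613.40247194,   0.        , 319.38633036],
       [  0.        , 613.40247194, 248.24519408],
       [  0.        ,   0.        ,   1.        ]]), 'rvec': array([ 1.96650189,  1.26011458, -0.58904956]), 'tvec': array([-0.20638076, -0.2573631 ,  1.57905133])}
{'time': 0.1, 'q': array([-1.28847975e+00,  5.28396543e-01,  1.43374543e+00, -2.11233641e-05,
        1.18137590e+00, -1.78497233e-01]), 'joint_velocities': array([ 4.98867831e-04, -5.30709070e-05, -3.50581952e-03, -1.64745636e-04,
       -7.29795299e-04,  2.01012798e-05]), 'joint_torque': array([ 2.85967126e-04, -4.40983057e+01, -1.77150679e+01,  6.35511219e-02,
        5.34050690e-02, -5.15417878e-05]), 'position': array([ 0.27775174, -0.55912851,  0.19786432]), 'tool_rot': array([-0.68837728, -0.16216667,  0.68846171, -0.16080789]), 'ft_force': array([ 1.04726989,  0.14330425, -0.09911127]), 'moment': array([ 0.02041879, -0.06214808,  0.0142004 ]), 'grip_width': 0.08728824893707128}
```

View pics/top0.png

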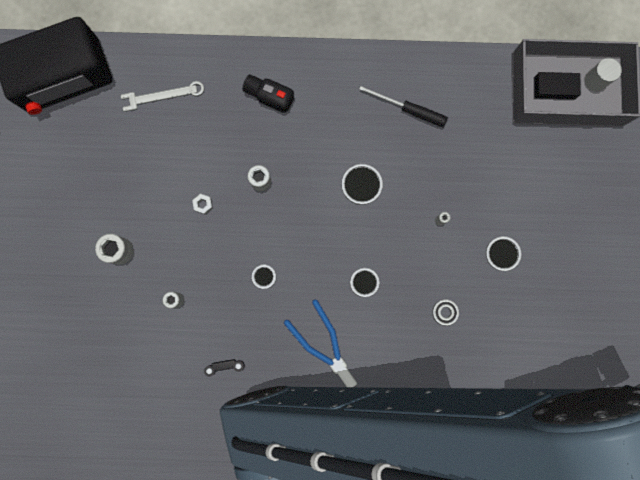

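View pics/scene0.png

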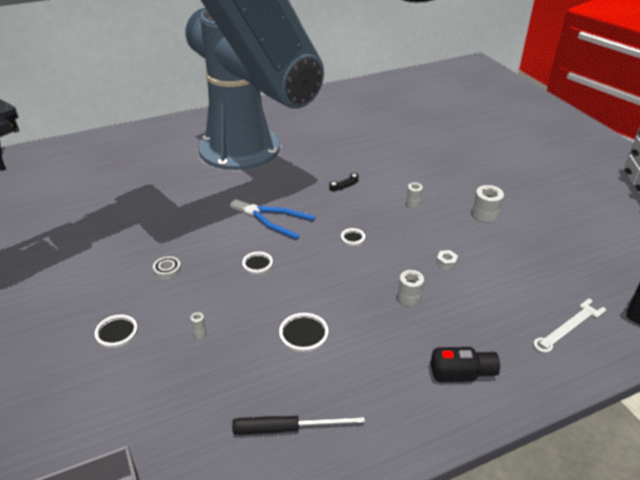

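```bash
cat > h.py <<'E'
import numpy as np,cv2
from rig import robot,camera,camera_info
from scipy.spatial.transform import Rotation as R
def ray(n,uv,z):
    c=camera_info(n);M=R.from_rotvec(c["rvec"]).as_matrix()
    p=cv2.undistortPoints(np.array([[uv]],float),c["camera_matrix"],None)[0,0]
    d=M.T@np.r_[p,1];o=-M.T@c["tvec"]
    return (o+d*(z-o[2])/d[2])[:2]
def proj(n,P):
    c=camera_info(n);return cv2.projectPoints(np.array([P],float),c["rvec"],c["tvec"],c["camera_matrix"],None)[0][0,0]
def go(xy,z=None):
    "cm along tool axes to bring the TCP to xy(,z)"
    o=robot.get_obs();p=o["position"]
    return np.round(100*R.from_quat(o["tool_rot"]).inv().apply(np.r_[xy,p[2] if z is None else z]-p),2)
E
python3 - <<'E'
from h import *
T={"s_small":((445,217),(197,317),.048,.022),"s_med":((171,300),(415,187),.05,.032),"s_large":((259,176),(411,279),.054,.044),"s_huge":((110,249),(489,192),.06,.058),
"d_small":((264,276),(353,237),.009,.05),"d_med":((365,282),(257,262),.009,.06),"d_large":((504,253),(116,331),.009,.072),"d_huge":((362,184),(304,331),.009,.086),"bearing":((446,312),(166,267),.015,.052),"nut":((202,204),(447,260),.019,.042)}
for k,(a,b,z,d) in T.items():
    out=[]
    for n,s in(("top",a),("scene",b)):
        g=cv2.imread(f"pics/{n}0.png",0)
        m=(g>(190)).astype(np.uint8)
        cs,_=cv2.findContours(m,cv2.RETR_EXTERNAL,cv2.CHAIN_APPROX_NONE)
        c=min(cs,key=lambda c:abs(np.array(cv2.minEnclosingCircle(c)[0])-s).sum()-(100 if len(c)>12 and cv2.pointPolygonTest(c,s,False)>=0 else 0))
        w=np.array([ray(n,p[0],z) for p in c]);(x,y),r=cv2.minEnclosingCircle(w.astype(np.float32))
        out.append((round(x,4),round(y,4),round(2*r*1000,1)))
    print(k,d*1000,out)
E
```

```text
s_small 22.0 [(0.5837, -0.2725, 17.8), (0.5835, -0.2736, 21.6)]
s_med 32.0 [(0.3999, 0.2762, 29.4), (0.4006, 0.2755, 31.9)]
s_large 44.0 [(0.6574, 0.1102, 41.2), (0.6576, 0.1095, 44.6)]
s_huge 58.0 [(0.4998, 0.4014, 55.1), (0.4997, 0.4011, 59.0)]
d_small 50.0 [(0.4532, 0.0959, 48.9), (0.4529, 0.0953, 53.8)]
d_med 60.0 [(0.4472, -0.1156, 58.6), (0.4471, -0.1153, 64.2)]
d_large 72.0 [(0.5152, -0.4063, 70.6), (0.5153, -0.4058, 75.3)]
d_huge 86.0 [(0.6557, -0.1056, 84.7), (0.6556, -0.1061, 89.3)]
bearing 52.0 [(0.3896, -0.2841, 30.7), (0.3885, -0.293, 20.3)]
nut 42.0 [(0.6029, 0.2301, 39.1), (0.6005, 0.2304, 40.4)]
```

Run:
```python
from h import *
print(R.from_quat(robot.get_obs()["tool_rot"]).as_matrix().round(3)); print(go((.5836,-.2730),.10))
```

```text
[[-0.001  0.445 -0.896]
 [ 0.002 -0.896 -0.445]
 [-1.    -0.002 -0.   ]]
[  9.82 -12.01 -40.11]
```

```bash
python3 -m inch '[[[0,-0.5,-1.7,0,1],[0,-1,-3.3,0,1],[0,-1,-3.3,0,1],[0,-1,-3.3,0,1],[0,-1,-3.3,0,1],[0,-1,-3.3,0,1],[0,-1,-3.3,0,1],[0,-1,-3.3,0,1]]]' 40 && python3 -m inch '[[[0.5,-1,-3.3,0,0.7],[1,-1,-3.3,0,0.6],[1,-1,-3.3,0,0.6],[1,-1,-3.3,0,0.6],[1,-1,-3.0,0,0.6],[0,0,0,0,0.6],[0,0,0,0,0.6]]]'
python3 -c "
from h import *
print(go((.5836,-.2730),.03),robot.get_obs())"
```

```text
time: 0.77
position: [0.4669, -0.3809, 0.1931]
tool_rot: [-0.688, -0.158, 0.691, -0.154]
ft_force: [0.6, -0.4, -0.8]
grip_width: 0.087
time: 1.35
position: [0.6002, -0.2517, 0.1432]
tool_rot: [-0.687, -0.163, 0.691, -0.156]
ft_force: [0.2, -0.4, 0.3]
grip_width: 0.0541
[11.31  1.3   2.39] {'time': 1.35, 'q': array([-0.5696373 ,  0.62826578,  1.40706981,  0.00254548,  1.11676779,
        0.54557476]), 'joint_velocities': array([ 0.05771706,  0.03276677,  0.00236856,  0.0367845 , -0.00846946,
        0.01430311]), 'joint_torque': array([ 1.07392218e+00, -4.68440580e+01, -1.63935202e+01,  1.90431839e-01,
        4.77382250e-02,  2.47988297e-02]), 'position': array([ 0.60022815, -0.25171199,  0.14318278]), 'tool_rot': array([-0.68690176, -0.1625156 ,  0.69093899, -0.15607038]), 'ft_force': array([ 0.24670362, -0.41785764,  0.33233889]), 'moment': array([-0.01654621, -0.0030135 , -0.02269065]), 'grip_width': 0.05405283103827024}
```

```bash
python3 -m inch '[[[2,0.65,1.2,0,0.6],[2,0.65,1.19,0,0.6],[1.5,0,0,0,0.6],[0,0,0,0,0.6],[0,0,0,0,0.6]]]'
python3 -c "
from h import *
print(go((.5836,-.2730),.028))"
```

```text
time: 1.77
position: [0.5822, -0.2763, 0.0873]
tool_rot: [-0.687, -0.162, 0.691, -0.157]
ft_force: [0.1, -0.3, 1.5]
grip_width: 0.0522
[ 5.93 -0.18 -0.3 ]
```

```bash
python3 -m inch '[[[1.2,-0.18,-0.3,0,0.6],[2,0,0,0,0.6],[1.6,0,0,0,0.6],[0.5,0,0,0,0.6],[0,0,0,0,0.6],[0,0,0,0,0.6]]]'
python3 -c "
from h import *
print(go((.5836,-.2730),.028))"
```

```text
time: 2.27
position: [0.5863, -0.2765, 0.0365]
tool_rot: [0.689, 0.159, -0.689, 0.158]
ft_force: [0.4, 0.7, 0.5]
grip_width: 0.0526
[ 0.85 -0.43  0.09]
```

```bash
python3 -m inch '[[[0.4,-0.2,0.1,0,0.6],[0.4,-0.2,0,0,0.6],[0,0,0,0,0.6],[0,0,0,0,0],[0,0,0,0,0],[0,0,0,0,0],[0,0,0,0,0],[0,0,0,0,0]]]' 30
python3 -c "
from h import *
print(go((.5836,-.2730),.028),robot.get_obs()['grip_width'])"
```

```text
time: 2.93
position: [0.5861, -0.2743, 0.0322]
tool_rot: [0.691, 0.157, -0.687, 0.16]
ft_force: [-0.0, 0.1, -0.6]
grip_width: 0.0267
[ 0.42 -0.23  0.17] 0.02668526697725351
```

```bash
python3 -m inch '[[[0,0,0,0,0],[0,0,0,0,0],[0,0,0,0,0]]]' && python3 -m inch '[[[-1,0,0,0,0],[-2,0,0,0,0],[-2,0,0,0,0],[-2,0,0,0,0],[-1.5,0,0,0,0],[0,0,0,0,0],[0,0,0,0,0]]]'
python3 -c "
from h import *
print(go((.453,.0956),.11),robot.get_obs()['grip_width'])"
```

```text
time: 3.18
position: [0.5863, -0.2745, 0.0325]
tool_rot: [0.691, 0.157, -0.687, 0.16]
ft_force: [0.4, 0.4, 0.5]
grip_width: 0.0072
time: 3.77
position: [0.585, -0.2738, 0.1231]
tool_rot: [0.691, 0.157, -0.687, 0.16]
ft_force: [-0.9, -0.2, -0.6]
grip_width: 0.0005
[  1.13 -39.    -4.25] 0.0004784688032131429
```

Missed: the jaws shut on nothing. I'll look.

```bash
python3 -c "
from h import *
for n in('top','scene'):
    cv2.imwrite(f'pics/{n}1.png',camera(n)[:,:,::-1])
p=robot.get_obs()['position'];print(proj('top',p),proj('scene',p))
a=cv2.imread('pics/top1.png')[140:290,340:540];b=cv2.imread('pics/scene1.png')[200:350,110:310]
cv2.imwrite('pics/c1.png',cv2.resize(np.hstack([a,b]),None,fx=2,fy=2))"
```

```text
[453.34929315 210.08449901] [191.21545092 285.65338337]
```

View pics/c1.png

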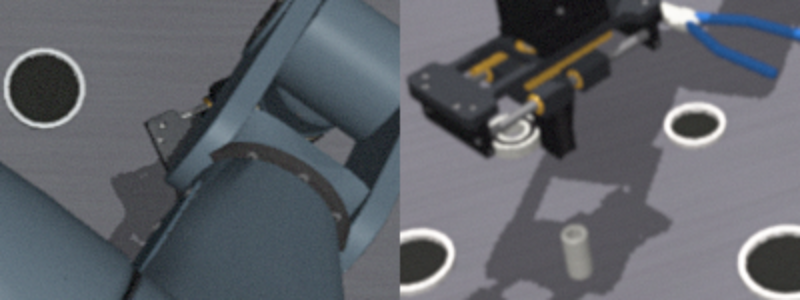

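```bash
python3 -c "
from h import *
o=robot.get_obs();p=o['position'];M=R.from_quat(o['tool_rot']).as_matrix();print(p,M.round(3),proj('scene',(0,0,0)),proj('top',(0,0,0)))
g=cv2.imread('pics/scene1.png')
x0,y0=90,170
c=cv2.resize(g[y0:y0+150,x0:x0+200],None,fx=4,fy=4,interpolation=cv2.INTER_CUBIC)
for P,col in((p,(0,0,255)),(p+M[:,0]*.011,(0,255,0)),(p-M[:,0]*.008,(255,0,0)),(p-M[:,0]*.059,(255,255,0)),(np.array([.5836,-.273,.048]),(255,0,255)),(np.array([p[0],p[1],0]),(0,255,255))):
    u=(proj('scene',P)-(x0,y0)+.5)*4;cv2.circle(c,tuple(int(v) for v in u),4,col,-1)
cv2.imwrite('pics/c2.png',c)"
```

```text
[ 0.58485045 -0.273688    0.12220943] [[ 0.005  0.437 -0.9  ]
 [-0.002 -0.9   -0.437]
 [-1.     0.004 -0.004]] [239.21511151 148.26923969] [302.57236739 503.15776254]
```

View pics/c2.png

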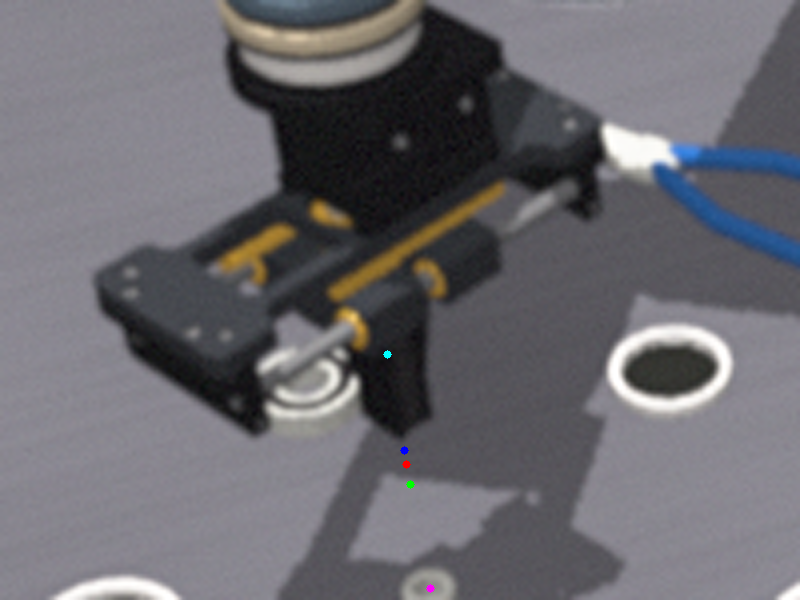

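```bash
python3 -m inch '[[[1.2,0,0,0,0.6],[2,0,0,0,0.6],[2,0,0,0,0.6],[2,0,0,0,0.6],[0.7,0,0,0,0.6],[0.5,0,0,0,0.6],[0,0,0,0,0.6],[0,0,0,0,0.6]]]'
cat > v.py <<'E'
import sys
from h import *
x0,y0,name=int(sys.argv[1]),int(sys.argv[2]),sys.argv[3]
g=camera('scene')[:,:,::-1]
o=robot.get_obs();p=o['position'];M=R.from_quat(o['tool_rot']).as_matrix()
c=cv2.resize(g[y0:y0+150,x0:x0+200],None,fx=4,fy=4,interpolation=cv2.INTER_CUBIC)
w=o['grip_width']/2
for P,col in((p,(0,0,255)),(p+M[:,0]*.011+M[:,1]*w,(0,255,0)),(p+M[:,0]*.011-M[:,1]*w,(0,255,0))):
    u=(proj('scene',P)-(x0,y0)+.5)*4;cv2.circle(c,tuple(int(v) for v in u),4,col,-1)
cv2.imwrite(f'pics/{name}.png',c);print(p,w*2,o['ft_force'])
E
python3 v.py 90 220 c3
```

```text
time: 4.53
position: [0.5802, -0.2705, 0.024]
tool_rot: [-0.687, -0.161, 0.691, -0.156]
ft_force: [-0.6, 0.1, 0.6]
grip_width: 0.0457
[ 0.58008297 -0.27048151  0.02416127] 0.04813042219709759 [-0.73025896 -0.15930337  0.06594331]
```

View pics/c3.png

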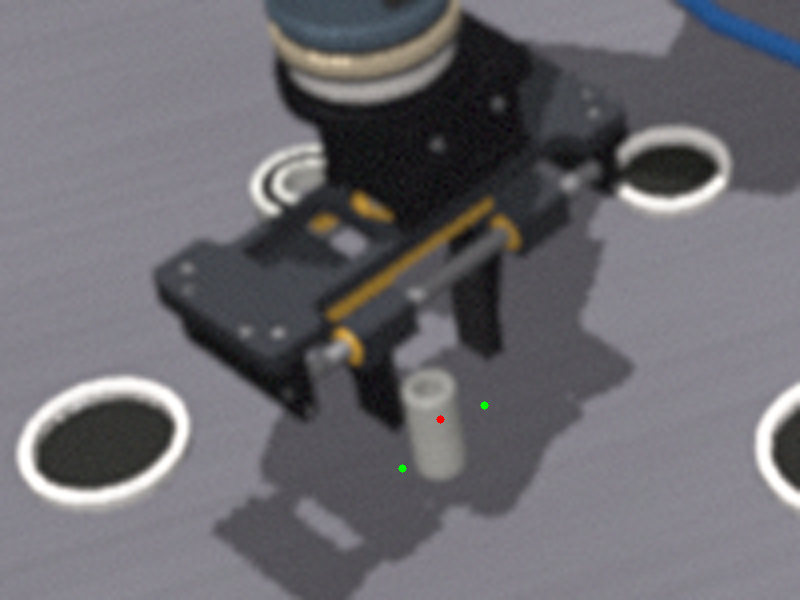

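```bash
python3 -c "
from h import *
g=camera('top')[:,:,::-1]
cv2.imwrite('pics/c4.png',cv2.resize(g[140:290,380:540],None,fx=4,fy=4,interpolation=cv2.INTER_CUBIC))
for z in (.06,.08,.1,.12,.14): print(z, ray('scene',(90+605/4,220+82/4),z), ray('scene',(90+625/4,220+130/4),z))"
```

```text
0.06 [ 0.43250807 -0.1396882 ] [ 0.47085582 -0.14299757]
0.08 [ 0.45661076 -0.14638605] [ 0.49393791 -0.14960734]
0.1 [ 0.48071345 -0.1530839 ] [ 0.51702    -0.15621711]
0.12 [ 0.50481615 -0.15978175] [ 0.54010208 -0.16282688]
0.14 [ 0.52891884 -0.1664796 ] [ 0.56318417 -0.16943666]
```

View pics/c4.png

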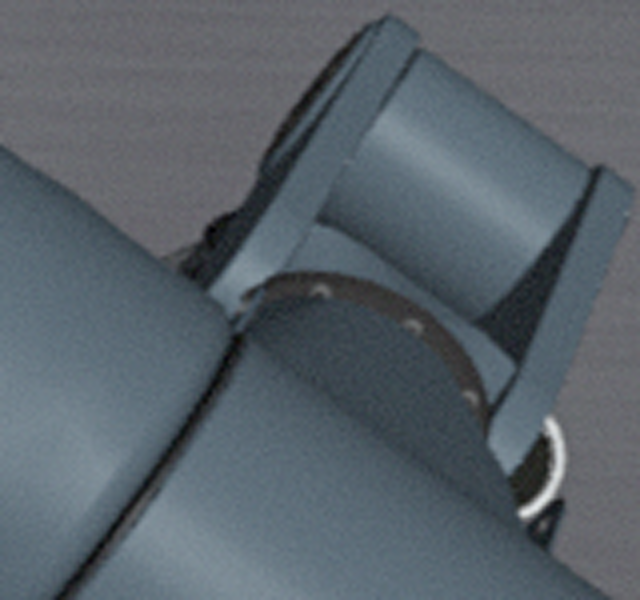

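```bash
python3 -c "
from h import *
for z in (.08,.1,.12,.14):
  print(z,'top',ray('top',(519.5,265),z),'scene L',ray('scene',(90+155/4,220+268/4),z),'F',ray('scene',(90+285/4,220+345/4),z),'projtop F/R',proj('top',(.655,-.34,z)),proj('top',(.588,-.372,z)))
  print('  mid of bars/plates', ray('scene',(90+395/4,220+220/4),z))"
```

```text
0.08 top [ 0.48631816 -0.41410317] scene L [ 0.49695423 -0.36573911] F [ 0.56684491 -0.32576689] projtop F/R [481.44316018 179.77121724] [497.69830373 213.31871308]
  mid of bars/plates [ 0.51006525 -0.2629481 ]
0.1 top [ 0.48482134 -0.40692906] scene L [ 0.51995384 -0.36643937] F [ 0.58793356 -0.32756007] projtop F/R [484.39880719 177.57621484] [500.96855873 211.71700709]
  mid of bars/plates [ 0.53270638 -0.26645889]
0.12 top [ 0.48332453 -0.39975495] scene L [ 0.54295346 -0.36713962] F [ 0.60902221 -0.32935326] projtop F/R [487.46284097 175.30071934] [504.359562   210.05616098]
  mid of bars/plates [ 0.55534751 -0.26996967]
0.14 top [ 0.48182771 -0.39258084] scene L [ 0.56595307 -0.36783987] F [ 0.63011085 -0.33114644] projtop F/R [490.64133485 172.94022037] [507.87812694 208.33283771]
  mid of bars/plates [ 0.57798864 -0.27348046]
```

```bash
python3 -c "
from h import *
print(go((.5836,-.273),.014))"; python3 -m inch '[[[0.3,0.35,-0.25,0,0.6],[0.4,0,0,0,0.6],[0.2,0,0,0,0.6],[0,0,0,0,0.6],[0,0,0,0,0.6]]]'; python3 v.py 90 220 c5;python3 -c "
from h import *
print(go((.5836,-.273),.014))"
```

```text
[ 1.08  0.34 -0.18]
time: 5.05
position: [0.5875, -0.2749, 0.0189]
tool_rot: [0.69, 0.158, -0.689, 0.158]
ft_force: [0.4, 0.2, 0.4]
grip_width: 0.052
[ 0.58754384 -0.27487027  0.01888654] 0.05191736325862067 [0.15865648 0.22738183 0.37072416]
[ 0.49 -0.34  0.27]
```

View pics/c5.png

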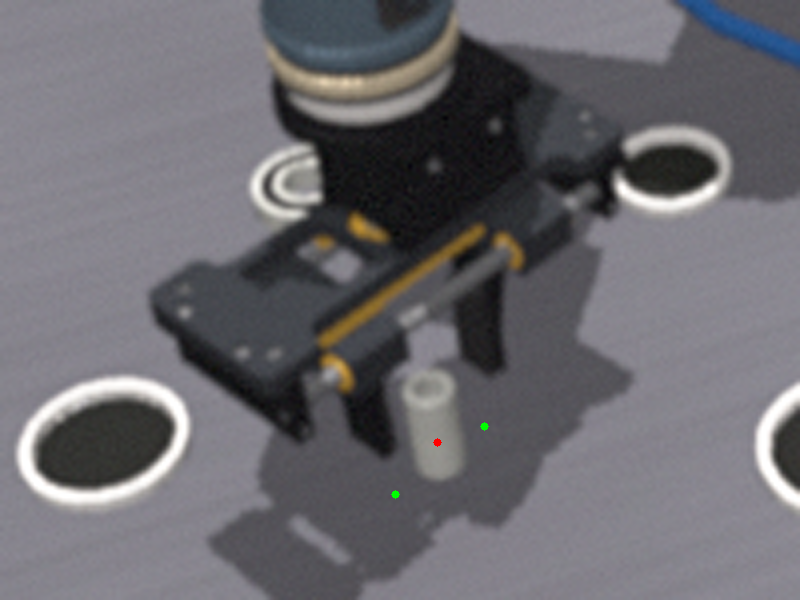

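```bash
python3 -m inch '[[[0.3,-0.25,0.2,0,0.5],[0.2,0,0,0,0.4],[0,0,0,0,0.2],[0,0,0,0,0],[0,0,0,0,0],[0,0,0,0,0],[0,0,0,0,0],[0,0,0,0,0]]]' 10;python3 -m inch '[[[0,0,0,0,0],[0,0,0,0,0],[0,0,0,0,0]]]';python3 -c "
from h import *
print(go((.5836,-.273),.014))"
```

```text
time: 5.77
position: [0.5841, -0.2732, 0.0138]
tool_rot: [0.69, 0.159, -0.689, 0.158]
ft_force: [-0.4, 0.1, 0.5]
grip_width: 0.0213
time: 6.02
position: [0.5842, -0.2732, 0.0137]
tool_rot: [0.69, 0.159, -0.689, 0.158]
ft_force: [0.0, 0.8, -0.8]
grip_width: 0.0212
[-0.03 -0.04  0.04]
```

```bash
python3 -m inch '[[[0,0,0,0,0.45],[0,0,0,0,0.45],[0,0,0,0,0.45],[0.5,0,0,0,0.45],[0.5,0,0,0,0.45],[0,0,0,0,0.45],[0,0,0,0,0],[0,0,0,0,0]]]' 30;python3 -m inch '[[[0,0,0,0,0],[0,0,0,0,0],[0,0,0,0,0],[0,0,0,0,0],[0,0,0,0,0]]]'; python3 -m inch '[[[-1,0,0,0,0],[-2,0,0,0,0],[-2,0,0,0,0],[-2,0,0,0,0],[-1.5,0,0,0,0],[0,0,0,0,0],[0,0,0,0,0]]]'
python3 -c "
from h import *
print(go((.453,.0956),.09),robot.get_obs()['grip_width'])"
```

```text
time: 6.68
position: [0.5842, -0.2733, 0.0024]
tool_rot: [0.69, 0.158, -0.689, 0.158]
ft_force: [0.2, 0.3, 0.1]
grip_width: 0.0319
time: 7.1
position: [0.5841, -0.2732, 0.0023]
tool_rot: [0.689, 0.159, -0.689, 0.158]
ft_force: [0.5, 1.1, -1.0]
grip_width: 0.0212
time: 7.68
position: [0.5829, -0.2724, 0.0926]
tool_rot: [-0.689, -0.159, 0.689, -0.157]
ft_force: [-0.3, -0.5, -1.2]
grip_width: 0.021
[  0.38 -38.78  -4.38] 0.020997132288221126
```

```bash
python3 -m inch '[[[0,-1.5,-0.2,0,0],[0,-2.5,-0.3,0,0],[0,-3,-0.35,0,0],[0,-3,-0.35,0,0],[0,-3,-0.35,0,0],[0,-3,-0.35,0,0],[0,-3,-0.35,0,0],[0,-3,-0.35,0,0]]]' && python3 -m inch '[[[0,-3,-0.35,0,0],[0,-3,-0.35,0,0],[0,-3,-0.35,0,0],[0,-2.5,-0.3,0,0],[0,-1.5,-0.2,0,0],[0,-0.5,0,0,0],[0,0,0,0,0],[0,0,0,0,0]]]'
python3 -c "
from h import *
print(go((.453,.0956),.0053),robot.get_obs()['grip_width'])"
```

```text
time: 8.35
position: [0.5085, -0.0627, 0.0876]
tool_rot: [-0.69, -0.154, 0.69, -0.155]
ft_force: [0.5, 0.4, -1.8]
grip_width: 0.021
time: 9.02
position: [0.4525, 0.0775, 0.0828]
tool_rot: [-0.684, -0.159, 0.695, -0.155]
ft_force: [0.2, 0.4, -0.9]
grip_width: 0.0211
[ 7.75 -1.54 -0.94] 0.021113163451857073
```

```bash
python3 -m inch '[[[0.5,-0.8,-0.5,0,0],[1.5,-0.7,-0.4,0,0],[1.5,0,0,0,0],[0.5,0,0,0,0],[0,0,0,0,0],[0,0,0,0,0]]]'
python3 v.py 270 150 c6; python3 -c "
from h import *
print(go((.453,.0956),.0053),robot.get_obs()['grip_width'])"
```

```text
time: 9.52
position: [0.4594, 0.0922, 0.0402]
tool_rot: [-0.687, -0.155, 0.694, -0.152]
ft_force: [0.2, 0.6, -1.0]
grip_width: 0.0212
[0.45953046 0.09215548 0.04039209] 0.021041807051060464 [-0.51403271  0.12250676 -1.01379823]
[ 3.52 -0.57  0.41] 0.021041807051060464
```

View pics/c6.png

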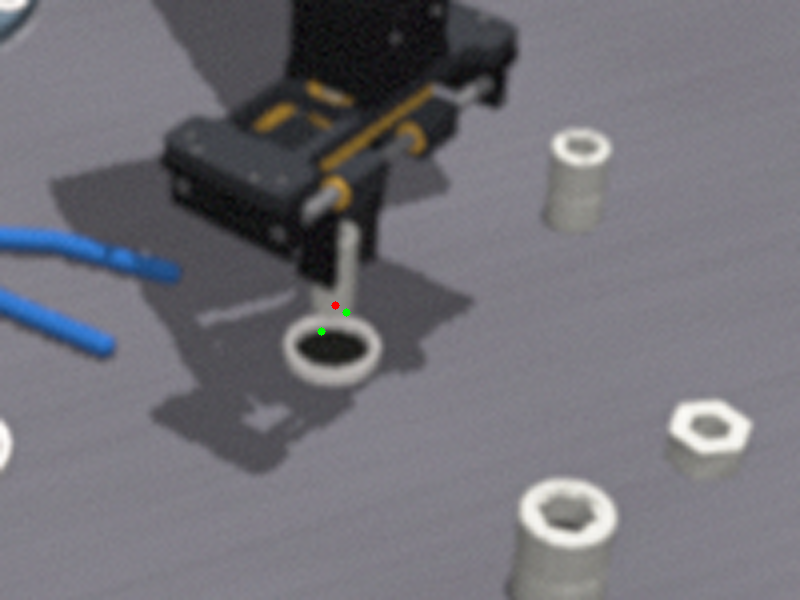

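```bash
python3 -m inch '[[[0.5,-0.3,0.2,0,0],[0.8,-0.27,0.2,0,0],[0.5,0,0,0,0],[0,0,0,0,0],[0,0,0,0,0]]]'
python3 -c "
from h import *
print(go((.453,.0956),.0053),robot.get_obs()['grip_width'])"
```

```text
time: 9.98
position: [0.4552, 0.0949, 0.0233]
tool_rot: [-0.689, -0.154, 0.692, -0.152]
ft_force: [-0.4, 0.2, -1.0]
grip_width: 0.0211
[ 1.8  -0.15  0.17] 0.021124230776191178
```

```bash
python3 -m inch '[[[0.4,-0.1,0.1,0,0],[0.5,-0.05,0.1,0,0],[0.4,0,0,0,0],[0.2,0,0,0,0],[0,0,0,0,0],[0,0,0,0,0]]]'
python3 -c "
from h import *
print(go((.453,.0956),.0053),robot.get_obs()['grip_width'])"
```

```text
time: 10.48
position: [0.4535, 0.0954, 0.0075]
tool_rot: [-0.69, -0.154, 0.691, -0.152]
ft_force: [0.5, 1.0, -1.3]
grip_width: 0.0211
[ 0.22 -0.04  0.04] 0.021091389908146876
```

```bash
python3 -m inch '[[[0.1,0,0,0,0],[0.1,0,0,0,0],[0,0,0,0,0]]]';  python3 -m inch '[[[0.1,0,0,0,0],[0,0,0,0,0]]]'
```

```text
time: 10.73
position: [0.4538, 0.0954, 0.0054]
tool_rot: [-0.69, -0.154, 0.691, -0.152]
ft_force: [-0.2, 0.7, -0.5]
grip_width: 0.0217
time: 10.9
position: [0.4541, 0.0955, 0.0054]
tool_rot: [-0.69, -0.153, 0.691, -0.152]
ft_force: [0.0, 0.1, -1.6]
grip_width: 0.0215
```

```bash
python3 -m inch '[[[0.1,0,0,0,0],[0.1,0,0,0,0],[0,0,0,0,0]]]'
```

```text
time: 11.15
position: [0.4545, 0.0955, 0.0055]
tool_rot: [0.691, 0.153, -0.69, 0.153]
ft_force: [-0.5, 0.2, -0.9]
grip_width: 0.0208
```

```bash
python3 -m inch '[[[0.3,0,0.05,0,0]]]'; python3 -m inch '[[[0,0,0,0,0]]]'
```

```text
time: 11.23
position: [0.4551, 0.0955, 0.0045]
tool_rot: [0.692, 0.153, -0.689, 0.153]
ft_force: [-4.5, 2.5, 46.3]
grip_width: 0.0215
time: 11.32
position: [0.4556, 0.0956, 0.0054]
tool_rot: [0.692, 0.153, -0.688, 0.153]
ft_force: [0.1, -0.0, -0.7]
grip_width: 0.0211
```

```bash
python3 -m inch '[[[0,0,0,0,0.3],[0,0,0,0,0.5],[0,0,0,0,0.5],[0,0,0,0,0.6],[-0.5,0,0,0,0.6],[-1.5,0,0,0,0.6],[-2.5,0,0,0,0.6],[-2.5,0,0,0,0.6]]]' && python3 -m inch '[[[-2,0,0,0,0.6],[-1,0,0,0,0.65],[0,0,0,0,0.65]]]'
python3 -c "
from h import *
print(go((.4002,.2758),.09),robot.get_obs()['grip_width'])"
```

```text
time: 11.98
position: [0.4512, 0.0953, 0.0725]
tool_rot: [-0.688, -0.154, 0.693, -0.151]
ft_force: [0.3, -0.6, 0.4]
grip_width: 0.0511
time: 12.23
position: [0.4533, 0.0953, 0.1077]
tool_rot: [-0.69, -0.153, 0.691, -0.152]
ft_force: [-0.4, -0.2, 0.2]
grip_width: 0.0554
[  1.81 -18.6   -2.81] 0.05536047922045424
```

```bash
python3 -m inch '[[[0,-2,-0.3,0,0.7],[0,-3,-0.5,0,0.7],[0,-3.5,-0.5,0,0.7],[0.3,-3.5,-0.5,0,0.7],[0.5,-3.5,-0.5,0,0.7],[0.5,-2.5,-0.4,0,0.7],[0,-0.5,0,0,0.7],[0,0,0,0,0.7]]]'
python3 -c "
from h import *
print(go((.4002,.2758),.003),robot.get_obs()['grip_width'])"
```

```text
time: 12.9
position: [0.3994, 0.2794, 0.0914]
tool_rot: [-0.691, -0.15, 0.691, -0.151]
ft_force: [0.6, -0.3, 0.3]
grip_width: 0.0605
[8.84 0.36 0.08] 0.060511654167642245
```

```bash
python3 -m inch '[[[1,0.2,0,0,0.7],[1.5,0.1,0,0,0.7],[1.5,0,0,0,0.7],[0.5,0,0,0,0.7],[0,0,0,0,0.7],[0,0,0,0,0.7]]]'
python3 -c "
from h import *
print(go((.4002,.2758),.003),robot.get_obs()['grip_width'])"
```

```text
time: 13.4
position: [0.4014, 0.2719, 0.0438]
tool_rot: [-0.69, -0.149, 0.692, -0.151]
ft_force: [0.7, 0.5, -0.6]
grip_width: 0.061
[ 4.08 -0.42 -0.07] 0.06101763770046816
```

```bash
python3 -m inch '[[[1,-0.15,0,0,0.7],[1.5,-0.1,0,0,0.7],[1,0,0,0,0.7],[0.2,0,0,0,0.7],[0,0,0,0,0.7],[0,0,0,0,0.7]]]'
python3 -c "
from h import *
print(go((.4002,.2758),.003),robot.get_obs()['grip_width'])"
```

```text
time: 13.9
position: [0.4038, 0.2734, 0.0069]
tool_rot: [0.692, 0.148, -0.69, 0.15]
ft_force: [0.7, 0.3, -0.5]
grip_width: 0.061
[ 0.39 -0.37  0.23] 0.061033416440809236
```

```bash
python3 -m inch '[[[0.2,-0.25,0.2,0,0.7],[0.1,-0.05,0,0,0.7],[0,0,0,0,0.6],[0,0,0,0,0],[0,0,0,0,0],[0,0,0,0,0],[0,0,0,0,0],[0,0,0,0,0]]]' 30; python3 -m inch '[[[0,0,0,0,0],[0,0,0,0,0],[0,0,0,0,0],[0,0,0,0,0]]]';python3 -m inch '[[[-1,0,0,0,0],[-2,0,0,0,0],[-2,0,0,0,0],[-2,0,0,0,0],[-1.5,0,0,0,0],[0,0,0,0,0],[0,0,0,0,0]]]'
python3 -c "
from h import *
print(go((.4471,-.1154),.1),robot.get_obs()['grip_width'])"
```

```text
time: 14.57
position: [0.4019, 0.2765, 0.006]
tool_rot: [0.694, 0.149, -0.688, 0.149]
ft_force: [-0.4, 0.6, -2.0]
grip_width: 0.0312
time: 14.9
position: [0.4019, 0.2765, 0.006]
tool_rot: [0.694, 0.149, -0.688, 0.149]
ft_force: [-0.4, -0.9, -1.0]
grip_width: 0.0313
time: 15.48
position: [0.3988, 0.2752, 0.0954]
tool_rot: [0.692, 0.148, -0.69, 0.15]
ft_force: [0.1, -1.0, -2.9]
grip_width: 0.0311
[-0.39 37.58 11.68] 0.031125189210983832
```

```bash
python3 -m inch '[[[0,1.5,0.5,0,0],[0,2.5,0.8,0,0],[0,3,0.95,0,0],[0,3,0.95,0,0],[0,3,0.95,0,0],[0,3,0.95,0,0],[0,3,0.95,0,0],[0,3,0.95,0,0]]]' && python3 -m inch '[[[0,3,0.95,0,0],[0,3,0.95,0,0],[0,3,0.95,0,0],[0,2.5,0.8,0,0],[0,1.5,0.3,0,0],[0,0.5,0,0,0],[0,0,0,0,0],[0,0,0,0,0]]]'
python3 -c "
from h import *
print(go((.4471,-.1154),.009),robot.get_obs()['grip_width'])"
```

```text
time: 16.15
position: [0.4228, 0.0429, 0.0906]
tool_rot: [-0.689, -0.154, 0.692, -0.153]
ft_force: [0.2, 0.1, -2.4]
grip_width: 0.0314
time: 16.82
position: [0.441, -0.1085, 0.0834]
tool_rot: [-0.686, -0.152, 0.696, -0.147]
ft_force: [-0.9, 0.1, -1.5]
grip_width: 0.0315
[ 7.43  0.96 -0.36] 0.03146215568903419
```

```bash
python3 -m inch '[[[1,0.35,-0.1,0,0],[1.5,0.3,0,0,0],[1.5,0,0,0,0],[0.5,0,0,0,0],[0,0,0,0,0],[0,0,0,0,0]]]'
python3 -c "
from h import *
print(go((.4471,-.1154),.009),robot.get_obs()['grip_width'])"
```

```text
time: 17.32
position: [0.4415, -0.1065, 0.0342]
tool_rot: [-0.684, -0.157, 0.697, -0.149]
ft_force: [-0.0, -0.5, -1.0]
grip_width: 0.0313
[ 2.5   1.08 -0.17] 0.031306299094252296
```

```bash
python3 -m inch '[[[0.2,0.4,-0.1,0,0],[0.3,0.4,0,0,0],[0.5,0.2,0,0,0],[0.3,0,0,0,0],[0,0,0,0,0],[0,0,0,0,0]]]'
python3 -c "
from h import *
print(go((.4471,-.1154),.009),robot.get_obs()['grip_width'])"
```

```text
time: 17.82
position: [0.4485, -0.1156, 0.0213]
tool_rot: [-0.685, -0.157, 0.695, -0.15]
ft_force: [-0.1, -0.3, -1.7]
grip_width: 0.0313
[ 1.24 -0.06  0.1 ] 0.03129713532025926
```

```bash
python3 -m inch '[[[0.4,0,0.05,0,0],[0.4,0,0,0,0],[0.2,0,0,0,0],[0,0,0,0,0],[0,0,0,0,0]]]'; python3 -m inch '[[[0.1,0,0,0,0],[0,0,0,0,0]]]'
python3 -c "
from h import *
print(go((.4471,-.1154),.009),robot.get_obs()['grip_width'])"
```

```text
time: 18.23
position: [0.4477, -0.116, 0.0105]
tool_rot: [-0.685, -0.157, 0.695, -0.15]
ft_force: [0.3, 0.7, -2.4]
grip_width: 0.0311
time: 18.4
position: [0.4476, -0.1159, 0.0094]
tool_rot: [-0.685, -0.157, 0.695, -0.15]
ft_force: [0.4, -0.4, -3.3]
grip_width: 0.0313
[ 0.04 -0.07  0.02] 0.03125284101561466
```

```bash
python3 -m inch '[[[0.1,0,0,0,0],[0,0,0,0,0]]]'; python3 -m inch '[[[0.1,0,0,0,0],[0,0,0,0,0]]]'
```

```text
time: 18.57
position: [0.4476, -0.116, 0.0093]
tool_rot: [-0.685, -0.157, 0.695, -0.151]
ft_force: [0.7, 0.3, -1.8]
grip_width: 0.0311
time: 18.73
position: [0.4477, -0.1161, 0.0093]
tool_rot: [-0.685, -0.157, 0.695, -0.151]
ft_force: [0.5, -0.8, -1.2]
grip_width: 0.0312
```

```bash
python3 -m inch '[[[0,0,0,0,0.45],[0,0,0,0,0.6],[0,0,0,0,0.7],[0,0,0,0,0.7],[-0.5,0,0,0,0.7],[-1.5,0,0,0,0.8],[-2.5,0,0,0,0.9],[-2.5,0,0,0,0.9]]]' && python3 -m inch '[[[-2,0,0,0,0.9],[-1,0,0,0,0.9],[0,0,0,0,0.9],[0,0,0,0,0.9]]]'
python3 v.py 190 180 c7; python3 -c "
from h import *
print(go((.6575,.1098),.1),robot.get_obs()['grip_width'])"
```

```text
time: 19.4
position: [0.4458, -0.115, 0.0778]
tool_rot: [-0.682, -0.159, 0.698, -0.148]
ft_force: [0.6, -0.3, -0.7]
grip_width: 0.0727
time: 19.73
position: [0.4492, -0.1165, 0.1146]
tool_rot: [-0.685, -0.157, 0.695, -0.151]
ft_force: [0.4, -0.4, -0.8]
grip_width: 0.0782
[ 0.44912666 -0.11648445  0.11430873] 0.0782150178663207 [-0.21015144  0.02464197  0.09878231]
[  1.22 -11.63 -28.49] 0.0782150178663207
```

View pics/c7.png

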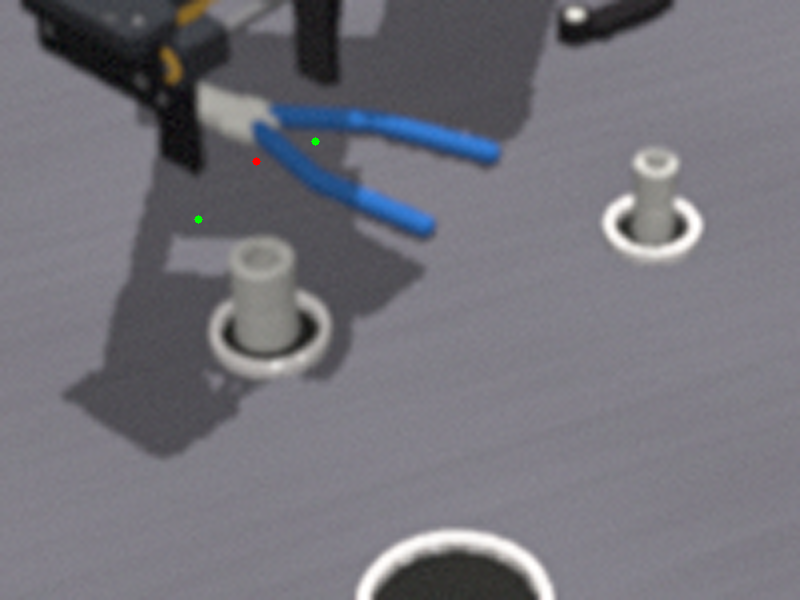

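```bash
python3 -m inch '[[[0,-0.8,-2,0,1],[0,-1.3,-3.2,0,1],[0,-1.4,-3.4,0,1],[0,-1.4,-3.4,0,1],[0,-1.4,-3.4,0,1],[0,-1.4,-3.4,0,1],[0,-1.4,-3.4,0,1],[0,-1.2,-2.5,0,1]]]' && python3 -m inch '[[[0,-0.6,-1.5,0,1],[0,-0.3,-0.8,0,1],[0,0,0,0,1],[0,0,0,0,1],[0,0,0,0,1]]]'
python3 -c "
from h import *
print(go((.6575,.1098),.004),robot.get_obs()['grip_width'])"
```

```text
time: 20.45
position: [0.6271, 0.0862, 0.1004]
tool_rot: [-0.678, -0.156, 0.703, -0.144]
ft_force: [-0.5, -0.0, 0.3]
grip_width: 0.0869
time: 20.87
position: [0.6436, 0.1098, 0.0916]
tool_rot: [-0.674, -0.159, 0.706, -0.145]
ft_force: [-0.1, -0.1, -0.1]
grip_width: 0.0872
[ 8.68  0.84 -1.61] 0.08718395190483375
```

```bash
cat >> h.py <<'E'
def st(xy,z):
    o=robot.get_obs();print(go(xy,z),"w",round(o["grip_width"],4),"toolx",R.from_quat(o["tool_rot"]).as_matrix()[:,0].round(3))
E
python3 -m inch '[[[1,0.4,-0.7,0,1],[1.5,0.3,-0.7,0,1],[1.2,0,0,0,1],[0.3,0,0,0,1],[0,0,0,0,1],[0,0,0,0,1]]]'
python3 -c "
from h import *
st((.6575,.1098),.004)"
```

```text
time: 21.37
position: [0.6548, 0.1043, 0.0447]
tool_rot: [-0.673, -0.157, 0.709, -0.142]
ft_force: [0.4, 0.1, -0.1]
grip_width: 0.087
[ 4.06 -0.26 -0.66] w 0.087 toolx [-0.055  0.009 -0.998]
```

```bash
python3 -m inch '[[[0.8,-0.1,-0.3,0,1],[1.2,-0.1,-0.3,0,1],[1,0,0,0,1],[0.3,0,0,0,1],[0,0,0,0,1],[0,0,0,0,1]]]'
python3 -c "
from h import *
st((.6575,.1098),.004)"
```

```text
time: 21.87
position: [0.6577, 0.1096, 0.0081]
tool_rot: [-0.673, -0.157, 0.709, -0.143]
ft_force: [-0.1, -0.3, -0.0]
grip_width: 0.087
[ 0.41 -0.02 -0.01] w 0.087 toolx [-0.055  0.009 -0.998]
```

```bash
python3 -m inch '[[[0.3,0,0,0,1],[0,0,0,0,1],[0,0,0,0,0.3],[0,0,0,0,0],[0,0,0,0,0],[0,0,0,0,0],[0,0,0,0,0],[0,0,0,0,0]]]' 40; python3 -m inch '[[[0,0,0,0,0],[0,0,0,0,0],[0,0,0,0,0],[0,0,0,0,0]]]';python3 -m inch '[[[-0.8,0,0,0,0],[-1.5,0,0,0,0],[-2,0,0,0,0],[-2,0,0,0,0],[-1.5,0,0,0,0],[-0.5,0,0,0,0],[0,0,0,0,0],[0,0,0,0,0]]]'
python3 -c "
from h import *
st((.5152,-.406),.1)"
```

```text
time: 22.53
position: [0.6588, 0.1097, 0.0068]
tool_rot: [-0.674, -0.157, 0.708, -0.143]
ft_force: [-0.8, -1.1, 0.6]
grip_width: 0.0549
time: 22.87
position: [0.6586, 0.1103, 0.0072]
tool_rot: [-0.674, -0.157, 0.708, -0.143]
ft_force: [-0.1, 1.6, 0.5]
grip_width: 0.0431
time: 23.53
position: [0.6591, 0.1082, 0.0897]
tool_rot: [-0.67, -0.157, 0.711, -0.143]
ft_force: [-1.0, -0.4, -2.8]
grip_width: 0.0429
[-0.53 40.81 34.45] w 0.0429 toolx [-0.062  0.008 -0.998]
```

```bash
python3 -m inch '[[[0,1,0.8,0,0],[0,1.6,1.4,0,0],[0,2.2,1.9,0,0],[0,2.2,1.9,0,0],[0,2.2,1.9,0,0],[0,2.2,1.9,0,0],[0,2.2,1.9,0,0],[0,2.2,1.9,0,0]]]' && python3 -m inch '[[[0,2.2,1.9,0,0],[0,2.2,1.9,0,0],[0,2.2,1.9,0,0],[0,2.2,1.9,0,0],[0,2.2,1.9,0,0],[0,2.2,1.9,0,0],[0,2.2,1.9,0,0],[0,2.2,1.9,0,0]]]' && python3 -m inch '[[[0,2.2,1.8,0,0],[0,1.6,1.4,0,0],[0,0.8,0.7,0,0],[0,0,0,0,0],[0,0,0,0,0]]]'
python3 -c "
from h import *
st((.5152,-.406),.0102)"
```

```text
time: 24.2
position: [0.5914, -0.0969, 0.0821]
tool_rot: [-0.663, -0.163, 0.716, -0.144]
ft_force: [0.4, -0.5, -3.8]
grip_width: 0.043
time: 24.87
position: [0.5111, -0.3336, 0.0747]
tool_rot: [-0.657, -0.167, 0.722, -0.139]
ft_force: [0.6, -0.5, -2.8]
grip_width: 0.0433
time: 25.28
position: [0.485, -0.4015, 0.0693]
tool_rot: [-0.655, -0.166, 0.725, -0.133]
ft_force: [0.6, 1.1, -3.7]
grip_width: 0.0434
[ 5.55  2.04 -3.06] w 0.0434 toolx [-0.106  0.025 -0.994]
```

```bash
python3 -m inch '[[[-0.3,1,-1.5,0,0],[-0.2,0.8,-1.3,0,0],[0,0,0,0,0],[0,0,0,0,0]]]'
python3 -c "
from h import *
st((.5152,-.406),.0102)"
python3 -m inch '[[[3,0,0,0,0],[0,0,0,0,0],[0,0,0,0,0]]]'
python3 -c "
from h import *
st((.5152,-.406),.0102)"
```

```text
time: 25.62
position: [0.5169, -0.399, 0.0681]
tool_rot: [-0.653, -0.171, 0.726, -0.13]
ft_force: [-0.9, 0.3, -3.1]
grip_width: 0.0435
[ 5.74  1.02 -0.07] w 0.0435 toolx [-0.113  0.034 -0.993]
time: 25.87
position: [0.5134, -0.3939, 0.0386]
tool_rot: [-0.652, -0.173, 0.726, -0.131]
ft_force: [1.0, -1.1, -2.0]
grip_width: 0.0432
[2.75 1.4  0.1 ] w 0.0432 toolx [-0.114  0.035 -0.993]
```

```bash
python3 -m inch '[[[0.3,0.6,0.1,0,0],[0.5,0.5,0,0,0],[0.4,0,0,0,0],[0,0,0,0,0],[0,0,0,0,0]]]'
python3 v.py 30 220 c8
python3 -c "
from h import *
st((.5152,-.406),.0102)"
```

```text
time: 26.28
position: [0.516, -0.4045, 0.0278]
tool_rot: [-0.652, -0.173, 0.726, -0.132]
ft_force: [-1.1, -0.6, -2.4]
grip_width: 0.0432
[ 0.51587299 -0.4044255   0.02784885] 0.04309377940763036 [-0.06121393 -1.08788539 -3.20868312]
[ 1.75  0.25 -0.03] w 0.0431 toolx [-0.114  0.033 -0.993]
```

View pics/c8.png

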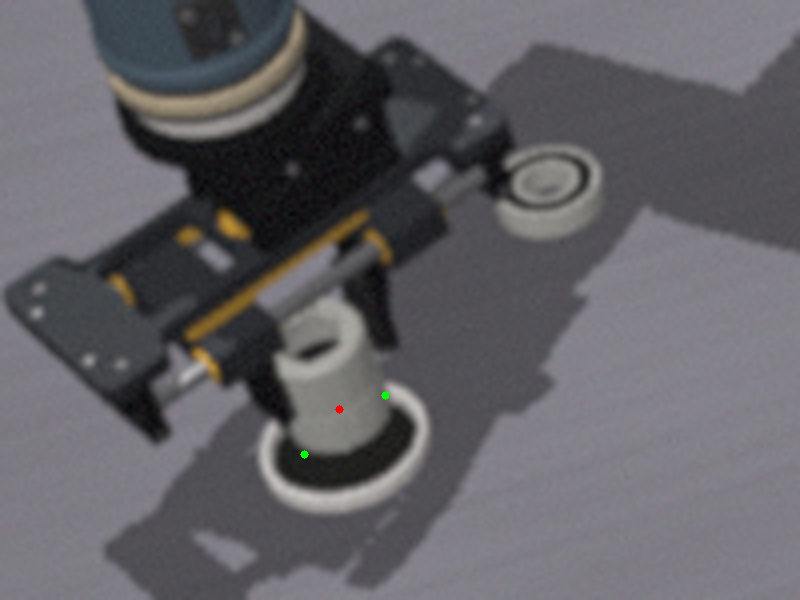

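```bash
python3 -m inch '[[[0.4,0.15,0,0,0],[0.5,0,0,0,0],[0.4,0,0,0,0],[0,0,0,0,0],[0,0,0,0,0]]]' 12
python3 -c "
from h import *
st((.5152,-.406),.0102)
print(ray('scene',(30+338/4,220+445/4),.0206))"
python3 -m inch '[[[0.15,0,0,0,0],[0,0,0,0,0]]]';python3 -m inch '[[[0.15,0,0,0,0],[0,0,0,0,0]]]'
python3 -c "
from h import *
st((.5152,-.406),.0102)"
```

```text
time: 26.75
position: [0.5151, -0.4059, 0.0143]
tool_rot: [-0.653, -0.172, 0.726, -0.132]
ft_force: [0.7, -0.6, -2.5]
grip_width: 0.0436
[ 0.41  0.04 -0.04] w 0.0436 toolx [-0.113  0.033 -0.993]
[ 0.5307762  -0.40857849]
time: 26.92
position: [0.5147, -0.4056, 0.0124]
tool_rot: [-0.653, -0.172, 0.726, -0.132]
ft_force: [-0.2, 0.4, -1.9]
grip_width: 0.0436
time: 27.08
position: [0.5149, -0.4059, 0.0115]
tool_rot: [-0.653, -0.172, 0.726, -0.133]
ft_force: [0.6, -0.7, -2.6]
grip_width: 0.0439
[ 0.12  0.03 -0.03] w 0.0439 toolx [-0.113  0.032 -0.993]
```

```bash
python3 -m inch '[[[0.15,0,0,0,0]]]';python3 -m inch '[[[0.2,0,0,0,0]]]';python3 -m inch '[[[0,0,0,0,0]]]'
python3 -c "
from h import *
st((.5152,-.406),.0102)"
```

```text
time: 27.17
position: [0.5147, -0.406, 0.011]
tool_rot: [-0.653, -0.172, 0.726, -0.133]
ft_force: [-1.9, 2.7, 9.9]
grip_width: 0.044
time: 27.25
position: [0.5146, -0.4061, 0.011]
tool_rot: [-0.653, -0.172, 0.726, -0.133]
ft_force: [-2.6, 3.1, 11.6]
grip_width: 0.0435
time: 27.33
position: [0.5149, -0.4062, 0.0118]
tool_rot: [-0.653, -0.172, 0.726, -0.133]
ft_force: [0.6, 0.6, -2.3]
grip_width: 0.0436
[ 0.16  0.   -0.05] w 0.0436 toolx [-0.112  0.031 -0.993]
```

```bash
python3 -m inch '[[[0.15,0,0,0,0],[0.15,0,0,0,0],[0.1,0,0,0,0]]]' 4; python3 -m inch '[[[0,0,0,0,0.56],[0,0,0,0,0.6],[0,0,0,0,0.7],[0,0,0,0,0.9],[0,0,0,0,0.95],[-0.5,0,0,0,0.95],[-1.5,0,0,0,1],[-2.5,0,0,0,1]]]' && python3 -m inch '[[[-2.5,0,0,0,1],[-2.5,0,0,0,1],[-1.5,0,0,0,1],[0,0,0,0,1],[0,0,0,0,1]]]'
python3 v.py 30 220 c9
python3 -c "
from h import *
st((.5152,-.406),.0102)"
```

```text
time: 27.58
position: [0.5141, -0.4061, 0.01]
tool_rot: [-0.652, -0.172, 0.726, -0.133]
ft_force: [-0.7, 1.4, 5.9]
grip_width: 0.0439
time: 28.25
position: [0.5166, -0.4051, 0.0491]
tool_rot: [-0.651, -0.175, 0.728, -0.13]
ft_force: [0.2, 0.5, 0.9]
grip_width: 0.0826
time: 28.67
position: [0.5279, -0.4104, 0.1223]
tool_rot: [-0.653, -0.172, 0.726, -0.133]
ft_force: [-0.4, 0.3, -0.5]
grip_width: 0.0869
[ 0.52796786 -0.41054134  0.12231045] 0.08689913883714688 [ 0.35511512 -0.58699673 -0.70295568]
[11.29 -0.11 -0.03] w 0.0869 toolx [-0.112  0.03  -0.993]
```

View pics/c9.png

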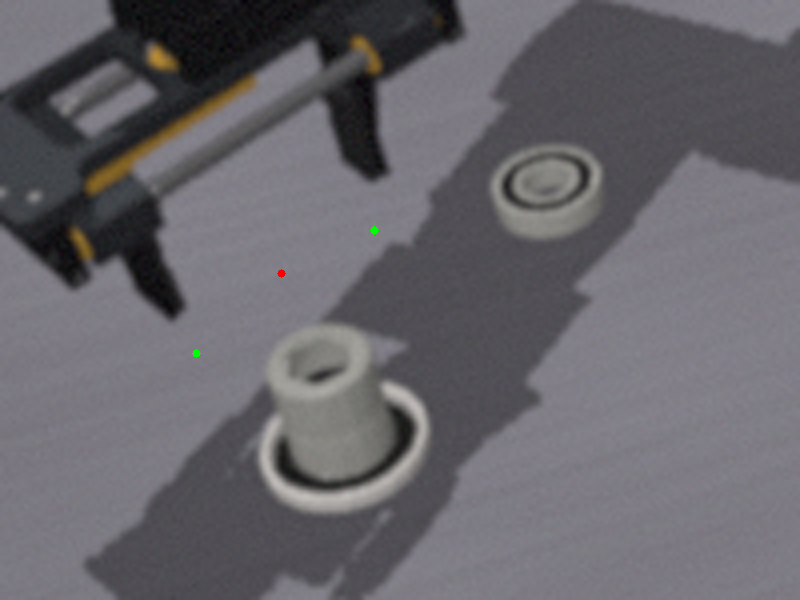

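```bash
python3 -c "
from h import *
st((.4998,.4012),.13)"
```

```text
[  2.   -74.75 -31.72] w 0.0869 toolx [-0.112  0.03  -0.993]
```

```bash
python3 -m inch '[[[0.1,-2.5,-1,0,1],[0.1,-3.7,-1.55,0,1],[0.1,-3.7,-1.55,0,1],[0.1,-3.7,-1.55,0,1],[0.1,-3.7,-1.55,0,1],[0.1,-3.7,-1.55,0,1],[0.1,-3.7,-1.55,0,1],[0.1,-3.7,-1.55,0,1]]]'; python3 -c "
from h import *
st((.4998,.4012),.13)"
```

```text
time: 29.38
position: [0.51, -0.1017, 0.1132]
tool_rot: [-0.651, -0.167, 0.73, -0.126]
ft_force: [0.3, 1.2, 0.5]
grip_width: 0.0867
[  0.15 -46.42 -19.43] w 0.0867 toolx [-0.121  0.034 -0.992]
```

```bash
python3 -m inch '[[[0,-3.8,-1.6,0,1],[0,-3.8,-1.6,0,1],[0,-3.8,-1.6,0,1],[0,-3.8,-1.6,0,1],[0,-3.8,-1.6,0,1],[0,-3.8,-1.6,0,1],[0,-3.8,-1.6,0,1],[0,-3.8,-1.6,0,1]]]';python3 -m inch '[[[0,-3.8,-1.6,0,1],[0,-3.5,-1.5,0,1],[0,-2,-1,0,1],[0,-1,-0.5,0,1],[0,0,0,0,1],[0,0,0,0,1]]]'; python3 -c "
from h import *
st((.4998,.4012),.13)
M=R.from_quat(robot.get_obs()['tool_rot']).as_matrix();print(M.round(3),'turn for level y:',np.arctan2(-M[2,1],M[2,2]),robot.get_obs()['q'].round(2))"
```

```text
time: 30.05
position: [0.4924, 0.2307, 0.1155]
tool_rot: [-0.642, -0.168, 0.738, -0.122]
ft_force: [0.7, -0.2, 0.2]
grip_width: 0.087
time: 30.55
position: [0.4851, 0.3535, 0.1114]
tool_rot: [-0.637, -0.171, 0.741, -0.126]
ft_force: [-0.5, -0.2, 0.2]
grip_width: 0.0871
[-1.93 -3.92 -3.06] w 0.0871 toolx [-0.158  0.031 -0.987]
[[-0.158  0.404 -0.901]
 [ 0.031 -0.91  -0.414]
 [-0.987 -0.093  0.131]] turn for level y: 0.6163492500218256 [0.39 0.65 1.48 0.1  1.15 1.49]
```

```bash
cat > t.py <<'E'
from h import *
o=robot.get_obs();print("   toolx",R.from_quat(o["tool_rot"]).as_matrix()[:,0].round(4),o["position"].round(3))
E
python3 t.py; python3 -m inch '[[[-4,0,0,0,1],[-4,0,0,0,1],[0,0,0,0,1],[0,0,0,0,1]]]' >/dev/null; python3 t.py;  python3 -m inch '[[[4,0,0,0,1],[4,0,0,0,1],[0,0,0,0,1],[0,0,0,0,1]]]'>/dev/null; python3 t.py
python3 -m inch '[[[-1,0,0,0,1],[-1,0,0,0,1],[-1,0,0,0,1],[-1,0,0,0,1],[-1,0,0,0,1],[-1,0,0,0,1],[0,0,0,0,1],[0,0,0,0,1]]]' >/dev/null; python3 t.py
python3 -m inch '[[[0,0,4,0,1],[0,0,4,0,1],[0,0,0,0,1],[0,0,0,0,1]]]' >/dev/null; python3 t.py;  python3 -m inch '[[[0,0,-4,0,1],[0,0,-4,0,1],[0,0,0,0,1],[0,0,0,0,1]]]'>/dev/null; python3 t.py
```

```text
toolx [-0.1577  0.0306 -0.987 ] [0.485 0.353 0.111]
   toolx [-0.1717  0.0226 -0.9849] [0.495 0.342 0.187]
   toolx [-0.1666  0.024  -0.9857] [0.485 0.338 0.108]
   toolx [-0.1485  0.0304 -0.9884] [0.504 0.336 0.186]
   toolx [-0.1438  0.0321 -0.9891] [0.43  0.303 0.198]
   toolx [-0.1541  0.0281 -0.9877] [0.498 0.333 0.186]
```

```bash
python3 -m inch '[[[4,0,0,0,1],[4,0,0,0,1],[0,0,0,0,1],[0,0,0,0,1]]]'>/dev/null; python3 t.py
python3 -m inch '[[[-1,0,0,0,1],[-1,0,0,0,1],[-1,0,0,0,1],[-1,0,0,0,1],[-1,0,0,0,1],[-1,0,0,0,1],[-1,0,0,0,1],[-1,0,0,0,1]]]' >/dev/null; python3 t.py
python3 -m inch '[[[4,0,0,0,1],[4,0,0,0,1],[0,0,0,0,1],[0,0,0,0,1]]]'>/dev/null; python3 t.py
python3 -m inch '[[[-0.5,0,0,0,1],[-0.5,0,0,0,1],[-0.5,0,0,0,1],[-0.5,0,0,0,1],[-0.5,0,0,0,1],[-0.5,0,0,0,1],[-0.5,0,0,0,1],[-0.5,0,0,0,1]]]' >/dev/null; python3 t.py
python3 -m inch '[[[1,0,0,0,1],[1,0,0,0,1],[1,0,0,0,1],[1,0,0,0,1]]]'>/dev/null; python3 t.py
```

```text
toolx [-0.144   0.0318 -0.9891] [0.492 0.337 0.108]
   toolx [-0.1198  0.0407 -0.992 ] [0.511 0.336 0.213]
   toolx [-0.0826  0.055  -0.9951] [0.516 0.344 0.154]
   toolx [-0.0651  0.0615 -0.996 ] [0.525 0.343 0.21 ]
   toolx [-0.0586  0.064  -0.9962] [0.525 0.347 0.171]
```

```bash
python3 -m inch '[[[0,-1,0,0,1],[0,-1,0,0,1],[0,-1,0,0,1],[0,-1,0,0,1],[0,-1,0,0,1],[0,-1,0,0,1]]]'>/dev/null; python3 t.py
python3 -m inch '[[[0,4,0,0,1],[0,4,0,0,1],[0,0,0,0,1],[0,0,0,0,1]]]' >/dev/null; python3 t.py
python3 -m inch '[[[0,-4,0,0,1],[0,-4,0,0,1],[0,0,0,0,1],[0,0,0,0,1]]]'>/dev/null; python3 t.py
python3 -c "
from h import *
st((.4998,.4012),.1)
M=R.from_quat(robot.get_obs()['tool_rot']).as_matrix();print(M.round(3),'turn for level y:',np.arctan2(-M[2,1],M[2,2]),robot.get_obs()['q'].round(2))"
```

```text
toolx [-0.0709  0.0594 -0.9957] [0.495 0.405 0.169]
   toolx [-0.0656  0.0635 -0.9958] [0.525 0.34  0.165]
   toolx [-0.0614  0.0661 -0.9959] [0.494 0.417 0.174]
[ 7.2   2.3  -0.13] w 0.0869 toolx [-0.061  0.066 -0.996]
[[-0.061  0.399 -0.915]
 [ 0.066 -0.913 -0.403]
 [-0.996 -0.085  0.03 ]] turn for level y: 1.2354508545622047 [0.48 0.59 1.4  0.09 1.18 1.6 ]
```

```bash
python3 -m inch '[[[0,0,0,-0.12,1],[0,0,0,-0.12,1],[0,0,0,-0.12,1],[0,0,0,-0.12,1],[0,0,0,-0.12,1],[0,0,0,-0.12,1],[0,0,0,-0.12,1],[0,0,0,-0.12,1]]]'>/dev/null; python3 t.py
python3 -m inch '[[[0,0,0,-0.12,1],[0,0,0,-0.12,1],[0,0,0,-0.12,1],[0,0,0,-0.12,1],[0,0,0,-0.12,1],[0,0,0,-0.12,1],[0,0,0,-0.1,1],[0,0,0,0,1]]]'; 
python3 -c "
from h import *
st((.4998,.4012),.1)
M=R.from_quat(robot.get_obs()['tool_rot']).as_matrix();print(M.round(3),'turn for level y:',np.arctan2(-M[2,1],M[2,2]),robot.get_obs()['q'].round(2))"
```

```text
toolx [-0.0591  0.0672 -0.996 ] [0.492 0.421 0.176]
time: 37.38
position: [0.4912, 0.4209, 0.1774]
tool_rot: [0.311, 0.669, -0.285, 0.612]
ft_force: [-0.8, 0.3, -0.3]
grip_width: 0.0871
[ 7.53 -0.61  2.74] w 0.0871 toolx [-0.058  0.067 -0.996]
[[-0.058  0.764  0.642]
 [ 0.067  0.645 -0.761]
 [-0.996 -0.    -0.089]] turn for level y: 3.1360954414335054 [ 0.49  0.58  1.4   0.09  1.18 -0.25]
```

```bash
python3 -m inch '[[[1,-0.3,1.3,0,1],[2,-0.2,0.7,0,1],[2,0,0,0,1],[2,0,0,0,1],[1,0,0,0,1],[0,0,0,0,1],[0,0,0,0,1]]]'; 
python3 -c "
from h import *
st((.498,.403),.008)"
```

```text
time: 37.97
position: [0.499, 0.4034, 0.0917]
tool_rot: [0.316, 0.665, -0.289, 0.611]
ft_force: [0.4, 0.9, 0.9]
grip_width: 0.0868
[ 8.34 -0.11  0.69] w 0.0868 toolx [-0.053  0.067 -0.996]
```

```bash
python3 -m inch '[[[1,-0.05,0.3,0,1],[1.2,0,0.2,0,1],[0.6,0,0,0,1],[0,0,0,0,1],[0,0,0,0,1]]]'; 
python3 -c "
from h import *
st((.498,.403),.008)"; python3 v.py 390 110 c10
```

```text
time: 38.38
position: [0.5028, 0.4012, 0.0629]
tool_rot: [0.318, 0.664, -0.289, 0.612]
ft_force: [0.1, 1.0, -0.3]
grip_width: 0.0871
[ 5.51 -0.29  0.02] w 0.0871 toolx [-0.049  0.069 -0.996]
[0.50270118 0.40119083 0.06297728] 0.0874830353880413 [-0.56427948 -0.68650237 -0.61204827]
```

View pics/c10.png

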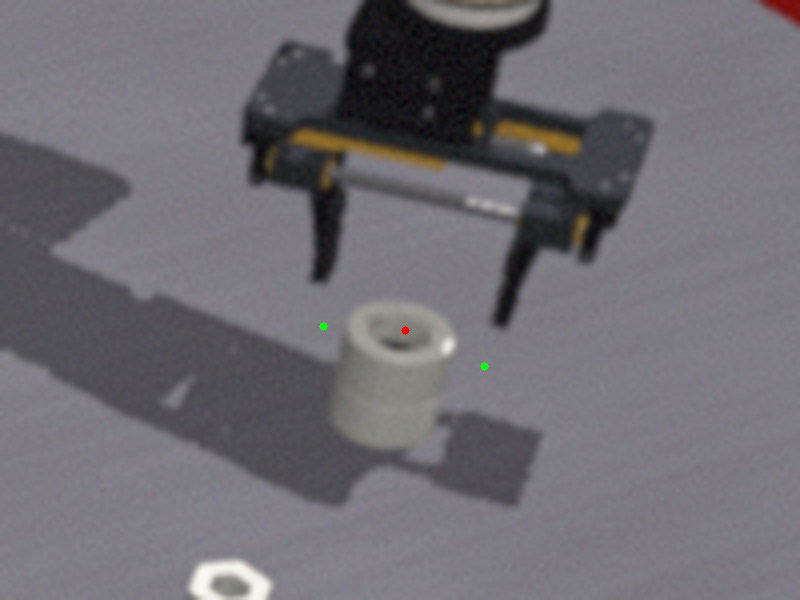

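```bash
python3 -m inch '[[[0.8,-0.12,0.1,0,1],[1,-0.05,0.1,0,1],[1,0,0,0,1],[0.6,0,0,0,1],[0,0,0,0,1],[0,0,0,0,1]]]'; 
python3 -c "
from h import *
st((.4992,.4018),.008)"
```

```text
time: 38.93
position: [0.5013, 0.4016, 0.0261]
tool_rot: [0.318, 0.664, -0.288, 0.613]
ft_force: [0.3, 0.7, 1.2]
grip_width: 0.0872
[ 1.82 -0.16  0.  ] w 0.0872 toolx [-0.047  0.07  -0.996]
```

```bash
python3 -m inch '[[[0.6,-0.1,0,0,1],[0.7,0,0,0,1],[0.4,0,0,0,1],[0,0,0,0,1],[0,0,0,0,1]]]'; 
python3 -c "
from h import *
st((.4992,.4018),.008)"
python3 -m inch '[[[0,0,0,0,0.4],[0,0,0,0,0.4],[0,0,0,0,0.4],[0,0,0,0,0.4],[0,0,0,0,0.4],[0,0,0,0,0.4],[0,0,0,0,0.4]]]' 50
python3 -c "
from h import *
st((.4992,.4018),.008)"
```

```text
time: 39.35
position: [0.4996, 0.4024, 0.0073]
tool_rot: [0.318, 0.664, -0.288, 0.613]
ft_force: [-0.9, -1.2, 0.2]
grip_width: 0.0872
[-0.07 -0.07  0.01] w 0.0872 toolx [-0.047  0.07  -0.996]
time: 39.93
position: [0.4998, 0.4024, 0.0082]
tool_rot: [0.318, 0.664, -0.288, 0.613]
ft_force: [0.4, 0.3, -1.4]
grip_width: 0.057
[ 0.01 -0.09  0.01] w 0.057 toolx [-0.046  0.07  -0.996]
```

```bash
python3 -m inch '[[[-0.8,0,0,0,0.4],[-1.5,0,0,0,0.4],[-2,0,0,0,0.4],[-2,0,0,0,0.4],[-1.5,0,0,0,0.4],[0,0,0,0,0.4],[0,0,0,0,0.4]]]'
python3 -c "
from h import *
st((.6557,-.1058),.085)"
```

```text
time: 40.52
position: [0.4997, 0.3943, 0.0857]
tool_rot: [0.315, 0.666, -0.291, 0.611]
ft_force: [-0.5, 0.1, -4.3]
grip_width: 0.0571
[ -4.   -19.53  48.45] w 0.0571 toolx [-0.056  0.064 -0.996]
```

```bash
python3 -m inch '[[[-0.1,-0.5,1.2,0,0.4],[-0.2,-0.8,2,0,0.4],[-0.2,-1,2.5,0,0.4],[-0.2,-1,2.5,0,0.4],[-0.2,-1,2.5,0,0.4],[-0.2,-1,2.5,0,0.4],[-0.2,-1,2.5,0,0.4],[-0.2,-1,2.5,0,0.4]]]' && python3 t.py && python3 -m inch '[[[-0.2,-1,2.5,0,0.4],[-0.2,-1,2.5,0,0.4],[-0.2,-1,2.5,0,0.4],[-0.2,-1,2.5,0,0.4],[-0.2,-1,2.5,0,0.4],[-0.2,-1,2.5,0,0.4],[-0.2,-0.8,2,0,0.4],[-0.1,-0.5,1.2,0,0.4]]]'
python3 -c "
from h import *
st((.6557,-.1058),.085)"
```

```text
time: 41.18
position: [0.5527, 0.199, 0.0759]
tool_rot: [0.308, 0.672, -0.291, 0.608]
ft_force: [-0.5, -0.5, -4.4]
grip_width: 0.0571
   toolx [-0.0717  0.0593 -0.9957] [0.553 0.199 0.076]
time: 41.85
position: [0.6079, -0.0077, 0.0633]
tool_rot: [0.306, 0.676, -0.296, 0.601]
ft_force: [0.7, -0.6, -3.6]
grip_width: 0.057
[-3.15 -2.65 10.34] w 0.057 toolx [-0.09   0.057 -0.994]
```

```bash
python3 -m inch '[[[-0.2,-0.6,2,0,0.4],[-0.2,-0.7,2.5,0,0.4],[-0.2,-0.6,2.5,0,0.4],[-0.1,-0.4,1.8,0,0.4],[0,-0.2,0.8,0,0.4],[0,0,0,0,0.4],[0,0,0,0,0.4]]]' && python3 t.py && python3 -m inch '[[[-0.7,0,0,0,0.4],[-0.7,0,0,0,0.4],[-0.7,0,0,0,0.4],[-0.7,0,0,0,0.4],[-0.7,0,0,0,0.4],[-0.7,0,0,0,0.4],[-0.7,0,0,0,0.4],[-0.7,0,0,0,0.4]]]'
python3 t.py;python3 -m inch '[[[2,0,0,0,0.4],[2.5,0,0,0,0.4],[1,0,0,0,0.4],[0,0,0,0,0.4],[0,0,0,0,0.4]]]'
python3 -c "
from h import *
st((.6557,-.1058),.0112)"
```

```text
time: 42.43
position: [0.644, -0.1055, 0.0521]
tool_rot: [0.307, 0.681, -0.298, 0.594]
ft_force: [0.1, -0.3, -4.0]
grip_width: 0.0572
   toolx [-0.1054  0.0629 -0.9924] [ 0.644 -0.106  0.052]
time: 43.1
position: [0.6463, -0.1014, 0.1125]
tool_rot: [0.305, 0.685, -0.296, 0.592]
ft_force: [1.0, 1.0, -3.7]
grip_width: 0.0571
   toolx [-0.1129  0.0665 -0.9914] [ 0.646 -0.101  0.113]
time: 43.52
position: [0.6455, -0.0995, 0.0642]
tool_rot: [0.305, 0.68, -0.295, 0.597]
ft_force: [0.2, 0.2, -3.5]
grip_width: 0.0571
[5.12 0.58 1.72] w 0.0571 toolx [-0.1    0.062 -0.993]
```

```bash
python3 -m inch '[[[-1,0,0,0,0.4],[-1,0,0,0,0.4],[-1,0,0,0,0.4],[-1,0,0,0,0.4],[-1,0,0,0,0.4],[-1,0,0,0,0.4],[-1,0,0,0,0.4],[-1,0,0,0,0.4]]]'>/dev/null;python3 t.py
python3 -m inch '[[[4,0,0,0,0.4],[3.5,0,0,0,0.4],[0,0,0,0,0.4],[0,0,0,0,0.4]]]'>/dev/null;python3 t.py
python3 -m inch '[[[-0.5,0,0,0,0.4],[-0.5,0,0,0,0.4],[-0.5,0,0,0,0.4],[-0.5,0,0,0,0.4],[-0.5,0,0,0,0.4],[-0.5,0,0,0,0.4],[-0.5,0,0,0,0.4],[-0.5,0,0,0,0.4]]]'>/dev/null;python3 t.py
python3 -m inch '[[[1,0,0,0,0.4],[1,0,0,0,0.4],[1,0,0,0,0.4],[1,0,0,0,0.4]]]'>/dev/null;python3 t.py
```

```text
toolx [-0.0949  0.0602 -0.9937] [ 0.656 -0.106  0.156]
   toolx [-0.0766  0.0539 -0.9956] [ 0.657 -0.104  0.091]
   toolx [-0.0669  0.0504 -0.9965] [ 0.664 -0.108  0.143]
   toolx [-0.0584  0.0474 -0.9972] [ 0.664 -0.107  0.105]
```

```bash
python3 -m inch '[[[1,0,0,0,0.4],[1.5,0,0,0,0.4],[1.5,0,0,0,0.4],[1,0,0,0,0.4],[0,0,0,0,0.4],[0,0,0,0,0.4]]]'
python3 -c "
from h import *
st((.6557,-.1058),.0115)"; python3 v.py 205 230 c11
```

```text
time: 46.02
position: [0.6543, -0.1019, 0.0407]
tool_rot: [0.306, 0.671, -0.295, 0.607]
ft_force: [0.6, 0.9, -4.2]
grip_width: 0.0568
[ 2.88 -0.07  0.65] w 0.0568 toolx [-0.075  0.053 -0.996]
[ 0.65401216 -0.10183203  0.04065369] 0.05724915177422528 [ 0.12830874 -0.19924497 -4.01833581]
```

View pics/c11.png

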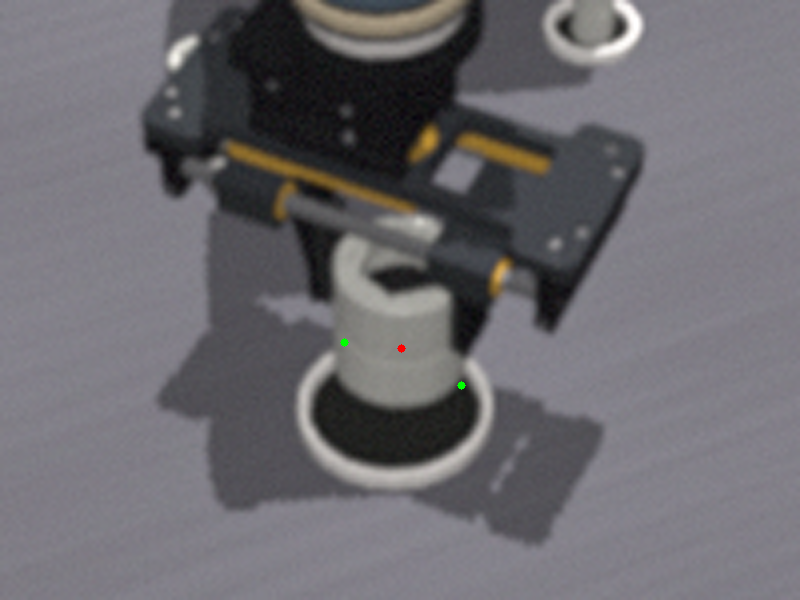

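```bash
python3 -m inch '[[[0.6,0,0.25,0,0.4],[0.8,0,0.2,0,0.4],[0.6,0,0,0,0.4],[0,0,0,0,0.4],[0,0,0,0,0.4]]]' 
python3 -c "
from h import *
st((.6557,-.1058),.0115)"
python3 -m inch '[[[0.2,0,0,0,0.4],[0.2,0,0,0,0.4],[0,0,0,0,0.4]]]' 
python3 -c "
from h import *
st((.6557,-.1058),.0115)"
```

```text
time: 46.48
position: [0.6583, -0.1056, 0.0208]
tool_rot: [0.306, 0.669, -0.295, 0.609]
ft_force: [-0.6, 0.7, -3.7]
grip_width: 0.0569
[ 0.94 -0.19 -0.07] w 0.0569 toolx [-0.07   0.051 -0.996]
time: 46.73
position: [0.6585, -0.1056, 0.0172]
tool_rot: [0.307, 0.669, -0.295, 0.61]
ft_force: [-0.8, -0.5, -4.3]
grip_width: 0.057
[ 0.59 -0.22 -0.12] w 0.057 toolx [-0.068  0.051 -0.996]
```

```bash
python3 -m inch '[[[0.2,-0.15,-0.05,0,0.4],[0.2,0,0,0,0.4],[0,0,0,0,0.4]]]' 15; python3 -m inch '[[[0.15,0,0,0,0.4]]]'; python3 -m inch '[[[0.15,0,0,0,0.4]]]'; python3 -m inch '[[[0,0,0,0,0.4]]]'
python3 -c "
from h import *
st((.6557,-.1058),.0115)"
```

```text
time: 46.98
position: [0.657, -0.1061, 0.0136]
tool_rot: [0.307, 0.669, -0.295, 0.61]
ft_force: [-0.5, -0.2, -3.7]
grip_width: 0.0577
time: 47.07
position: [0.6571, -0.1061, 0.0123]
tool_rot: [0.307, 0.668, -0.295, 0.61]
ft_force: [0.6, -0.4, -4.7]
grip_width: 0.0575
time: 47.15
position: [0.6572, -0.1063, 0.0118]
tool_rot: [0.306, 0.668, -0.295, 0.611]
ft_force: [-2.6, -0.7, 9.6]
grip_width: 0.0574
time: 47.23
position: [0.6574, -0.1063, 0.0122]
tool_rot: [0.307, 0.668, -0.294, 0.611]
ft_force: [0.1, 0.8, -3.4]
grip_width: 0.0574
[ 0.08 -0.09 -0.14] w 0.0574 toolx [-0.066  0.05  -0.997]
```

Contact was felt at 9.6 N. I'll press lightly with a weak grip so the socket seats flat, then release.

```bash
python3 -m inch '[[[0.12,0,0,0,0.4],[0.12,0,0,0,0.4],[0.1,0,0,0,0.4]]]' 6; python3 -m inch '[[[0,0,0,0,0.72],[0,0,0,0,0.8],[0,0,0,0,0.95],[0,0,0,0,1],[0,0,0,0,1],[-0.5,0,0,0,1],[-1.2,0,0,0,1],[-2,0,0,0,1]]]' && python3 -m inch '[[[-2.5,0,0,0,1],[-2.5,0,0,0,1],[-2.5,0,0,0,1],[-2,0,0,0,1],[0,0,0,0,1],[0,0,0,0,1]]]'
python3 -c "
from h import *
cv2.imwrite('pics/f1.png',camera('scene')[:,:,::-1])"
```

```text
time: 47.48
position: [0.6575, -0.1071, 0.0111]
tool_rot: [0.306, 0.668, -0.295, 0.611]
ft_force: [-3.0, -0.7, 4.7]
grip_width: 0.0579
time: 48.15
position: [0.6583, -0.1074, 0.045]
tool_rot: [0.306, 0.669, -0.295, 0.609]
ft_force: [0.1, -0.4, -0.4]
grip_width: 0.0865
time: 48.65
position: [0.6686, -0.1134, 0.1536]
tool_rot: [0.307, 0.666, -0.294, 0.613]
ft_force: [0.4, 0.1, -0.6]
grip_width: 0.0874
```

View pics/f1.png

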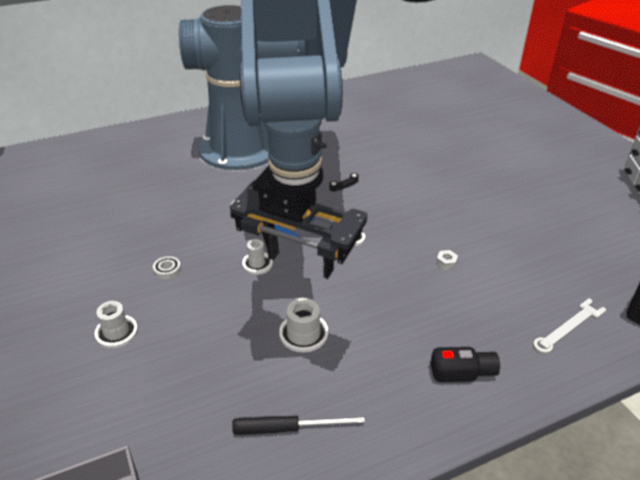

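```bash
python3 -c "
from h import *
g=cv2.imread('pics/f1.png')
for i,(x,y,z,D,h) in enumerate([(.5152,-.406,.003,.044,.054),(.6557,-.1058,.003,.058,.06)]):
    pass
a=g[290:355,80:150];b=g[285:360,265:345]
k=cv2.resize(a,(400,371),interpolation=cv2.INTER_CUBIC),cv2.resize(b,(400,375),interpolation=cv2.INTER_CUBIC)
cv2.imwrite('pics/f2.png',np.hstack([cv2.copyMakeBorder(k[0],0,4,0,0,0),k[1]]))"
```

```text
(no output)
```

View pics/f2.png

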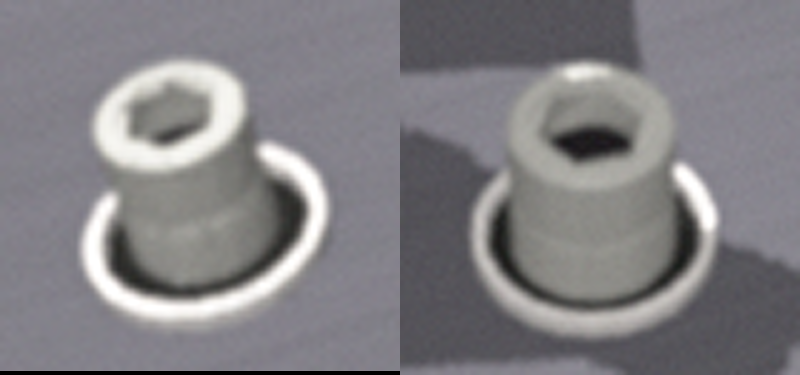

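```bash
python3 -c "
from h import *
print('large top',ray('scene',(80+170/5.714,290+115/5.714),.057),'dish .5152 -.406')
print('huge top',ray('scene',(265+192/5,285+127/5),.063),'dish .6557 -.1058')
for P in((.5152,-.406,.003),(.5152,-.406,.057)): print((proj('scene',P)-(80,290))*5.714)
print(robot.get_obs()['ft_force'])"
```

```text
large top [ 0.51505481 -0.40614543] dish .5152 -.406
huge top [ 0.65953178 -0.10687758] dish .6557 -.1058
[208.27406031 237.95057643]
[170.58076532 115.17035936]
[ 1.43934422 -1.10342898  0.13069485]
```

Both tops sit within 4 mm of their dish centres, and the projected axis fits an upright socket. I'm handing in.

```bash
python3 -c "
from rig import robot
print(robot.hand_in(), robot.get_obs()['time'])"
```

```text
the job is handed in; nothing more can be done
the job is handed in; nothing more can be done
```

All four sockets are standing mouth up in the dishes of their size, placed from smallest to largest. The job was handed in at about 49 s of the 106 s allowed, with the gripper open and clear.

**Last checks:**
- **Large and huge:** the pictures show both flat inside their rims. The top of the large one is within 1 mm of its dish centre, and the huge one within about 4 mm.
- **Small and medium:** a picture taken right after placing showed both standing in their dishes. In the last picture the gripper hid the small one, so I did not check it again.
- **Bearing and nut:** neither was touched, and both look to be where they were.

**What went wrong or disagreed:**
- **Height reading:** the reported tool height is about 27 mm lower than the pictures show. The first grasp therefore closed on nothing just above the small socket, without moving it. I then set every later height relative to the reading at each grasp.
- **Hard contact:** setting the small socket down, one press reached 46 N at the wrist. That is under the 120 N wrist limit. The socket was already on the dish floor, but it was firmer than intended. Contact readings for the medium, large and huge sockets stayed under 12 N.
- **Tilt:** the tool tilted by up to about 10° over the long moves. I partly corrected this before gripping and placing the huge socket. The large one touched down about 3–4° off upright and settled flat after a light press.

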